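Click the heel last onto the cobbler's post

TASK

Pick up the heel last (the one with the short D-shaped block) and slide its socket down over the upright post of the bench stand, gently, keeping hold of it until the sprung balls in the post click into the groove inside the socket. Stop right there, hold it still for a second, then let go and leave it sitting in the click, not short of it and not pushed past it. Do not ram it and leave the other things on the bench where they are.

Things in the scene. Friction and masses are not known exactly. Their poses are not given: they have to be found in the camera images.
- heel_block (a point): Centre of the D-shaped block atop the loose iron heel last (100 mm tall, upright on the bench, 0.26 to 0.44 kg). Block: 22 mm high, 56 mm wide along y, flat parallel sides from x = -14 to +30 mm, rounded back to x = -42 mm. This point is 11 mm below its top, on the axis (z, up) of the round socket below: 44 mm outside diameter, 78 mm long. Grip it from above across the flat sides.
- socket_mouth (a point): Centre of the open lower end of the heel last's socket, 89 mm below heel_block, same axes. Blind bore, 21.6 mm in diameter, 78 mm deep. The mouth is flared: 27.6 mm wide, narrowing to 21.6 mm over the first 5 mm.
- groove (a point): Centre of the hidden V-shaped ring groove in the heel last's bore, on the socket's axis 32 mm above its mouth: from 27 to 37 mm above the mouth, 3 mm deep, sloping sides. Plain bore below and above it, so the last can be pushed past the click by mistake. In the click, this point is level with the balls.
- post_top (a point): Centre of the top of the stand's upright steel post, 110 mm above the bench, z up. Post: round, 20 mm in diameter, tapered to 12 mm over its last 8 mm, on a fixed grey 110 mm square foot plate 12 mm thick with a 42 mm collar up to 22 mm above the bench. Two sprung balls stand 3 mm proud on opposite sides, somewhere from 14 to 38 mm below this point: where exactly is not told.
- ball_a (a joint): How far one ball (10 mm diameter) is pressed into the post, m: 0 = out (free or in the groove), about 0.002 on the plain bore. Noisy. Pushing the last down: about 8 to 12 N to ride over the balls at the mouth, 1 to 3 N on the plain bore, then the resistance drops as the balls snap into the groove and rises again to 10 N or so if pushed on.
- ball_b (a joint): The same for the opposite ball at the same height. Once in the groove, the two balls hold the last's weight and centre it by themselves when it is let go.
- toe_last: Bystander: another dark iron last, 88 mm tall, with a longer tapering toe plate, about 115 mm by 50 mm, on a 48 mm round column. Origin under its column.
- polish_tin: Bystander: flat round metal tin, 79 mm across, 28 mm high. Origin at the centre of its underside.
- hammer: Bystander: hammer lying at the far side of the bench, along its own x.
Mind the look-alikes: they are no part of the job. Of the things shaped like the part that bears post_top, the grey one is meant.

How it is judged:
By the outcome, as a careful person would: the job done as asked, in the order asked, and still so for the second after the job is handed in, with the robot touching nothing.
It also fails if it takes over 51 s, if anything falls off the work surface, if the arm or the gripper's body presses on something with over 40 N, if the wrist force passes 120 N, or if a joint passes its speed limit or range.

ROBOT

A 6-joint arm with a two-finger parallel gripper is mounted at the origin on the work surface. World frame = base frame: x ahead of the robot, y to its left, z up, the work surface at z = 0. Lengths are in m, angles in degrees, forces in N, time in s.
With the tool pointing down it reaches from about 0.275 to 0.775 m from the base axis. Payload 14.6 kg.
Tool frame: the origin (TCP) lies between the finger pads; the fingertips stand 14 mm ahead of it and the grasp point (between the pads) lies 5 mm behind it; z points along the fingers, y is the direction in which the jaws open and shut (so a half turn about z gives the same grasp; the last joint's range is limited). The gripper opens to 85 mm and grips with 20 to 120 N. Pads are 22 mm wide; open, the fingers measure 114 mm over their backs; the gripper's body (76 mm by 85 mm) begins 54 mm behind the grasp point. The pads swing forward as they close: fully open they stand 13 mm farther back than shut.
Start: joints at [55.56, 15.075, -2.767, 72.158, 0, 81.102], TCP at [0.226, 0.474, 0.245] pointing down, gripper open.
Joint ranges: [-151.79, 151.79], [-50.71, 97.33], [-67.44, 78.34], [-121.81, 120.89], [-77.56, 73.72], [-180, 180]. Speed limits (degrees/s): [108.29, 108.29, 147.25, 159.86, 180, 180].

INTERFACE

Orientations are given as a 3x3 rotation matrix whose columns are the frame's x, y, z axes.
In Python, from plant import observe, get_image, calibration, sign_off gives the robot as it stands.
- The arm moves only by the shell command python3 -m handwheel 'ROWS' [FORCE]. ROWS is JSON, one flat list of numbers, 5 for each row, row after row: the closure, from -1 (fully open) to 1 (shut), then the shift along the tool's x, y, z in mm, then the turn about the tool's z in rad. A call has 1 to 10 rows; each row shifts and turns the commanded pose from where the row before left it, along the tool's axes as they then stand; what a row does not reach is not made up. A row lasts 1/8 s, in which the tool goes at most 62.5 mm and 10.7 degrees, less where a joint would pass 70% of its speed; a pose out of reach is approached as far as the arm can. A call with a gripper value outside its range is refused whole. The fingers move at their own pace and stop on an object; FORCE is the grip in N (left out, the last holds). Time passes only in rows, so rows that do not move let the fingers close. It gives the time, the measured TCP pose, the force and the opening at its end, in the units of the state.
- observe(): the state, without advancing time (a new reading comes with each control period).
- get_image(name): name is "side" or "top"; returns the picture (420x560x3 uint8, blue, green, red); there is no depth.
- calibration(name): a dict with "intrinsics" (3x3 intrinsics, pixels), "D" ([k1, k2, p1, p2, k3] as OpenCV has them; the pictures are not rectified), "world_from_camera" (4x4, takes a point from camera to world coordinates). Camera axes: x right, y down, z forward; pixel columns grow to the right and rows downward; lengths in m; the calibration is good to about 2 mm. A picture is of the moment at which its call begins. calibration takes no time and is no camera call.
- sign_off(): hands the job in, once; it reports no verdict.
The state is a dict: "clock": time; "joint_pos": joint angles; "dq": joint speeds; "effort": joint torques, N m; "eef_pos": TCP position; "ee_rot": TCP orientation; "contact_force": force on the tool from outside, world axes, zero at the start; "ft_torque": the same for the moment, N m; "finger_gap": finger opening in m.
Only numpy, scipy, OpenCV 4.12 (cv2) and the standard library are available. Lean on these libraries where they do the work, as an engineer would, in place of code of your own. Each camera call takes 0.05 s, during which the arm holds its last target.

## Working session

There is one attempt and no reset: what is moved stays moved. The work goes in short steps, Python scripts to look and compute and a shell command to move; the robot and the scene stay as the last step left them, time stands still between calls to the robot, and variables do not carry over. Pictures are saved under pics/ and viewed, and the job is handed in when it is done.

```bash
mkdir -p pics; ls; python3 - <<'E'
from plant import *
import cv2,numpy as np
for n in("side","top"):
    cv2.imwrite(f"pics/{n}0.png",get_image(n)); c=calibration(n); print(n,np.round(np.array(c["intrinsics"]),1).tolist(),c["D"],np.round(c["world_from_camera"],3).tolist())
print(observe())
E
```

```text
pics
side [[476.9, 0.0, 277.1], [0.0, 476.9, 216.3], [0.0, 0.0, 1.0]] [-0.15399041  0.          0.          0.          0.        ] [[0.964, -0.16, 0.211, 0.295], [-0.265, -0.56, 0.785, -1.022], [-0.007, -0.813, -0.582, 0.824], [0.0, 0.0, 0.0, 1.0]]
top [[544.1, 0.0, 286.0], [0.0, 544.1, 217.4], [0.0, 0.0, 1.0]] [-0.08195461  0.          0.          0.          0.        ] [[0.011, -0.999, 0.049, 0.512], [-1.0, -0.011, -0.005, 0.021], [0.005, -0.049, -0.999, 1.357], [0.0, 0.0, 0.0, 1.0]]
{'clock': 0.1, 'joint_pos': array([ 5.55590537e+01,  1.50957108e+01, -2.79770095e+00,  7.21586683e+01,
       -8.91794530e-04,  8.11005820e+01]), 'dq': array([-0.00281773,  0.03680965,  0.13521419, -0.01022446, -0.05225917,
        0.01215091]), 'effort': array([ 2.43671355e-03, -6.38583899e+01,  3.85062933e+01,  1.00722737e-02,
       -7.85868838e-05,  2.24862049e-06]), 'eef_pos': array([0.22625729, 0.47350231, 0.24489218]), 'ee_rot': array([[-9.02272983e-01,  4.31164949e-01, -5.01236801e-04],
       [ 4.31165223e-01,  9.02272673e-01, -7.58437932e-04],
       [ 1.25240416e-04, -9.00433932e-04, -9.99999587e-01]]), 'contact_force': array([ 0.20007547, -0.49802718,  0.90100572]), 'ft_torque': array([ 0.04571146,  0.03227849, -0.03372412]), 'finger_gap': 0.08555811950841775}
```

View pics/side0.png

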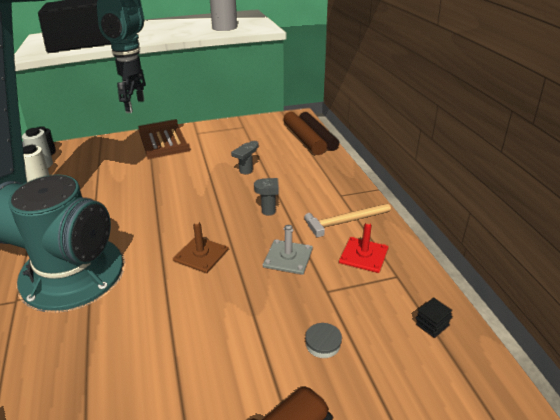

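View pics/top0.png

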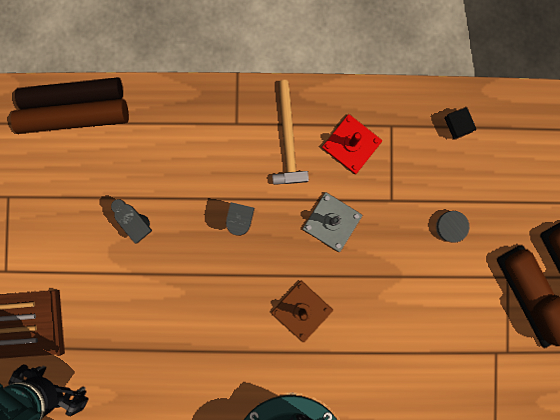

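The side view shows brown (200,250), grey (288,250) and red (365,250) stands, with lasts at (245,155) and (267,190). In the top view the lasts are at (130,220), which is the long tapering toe, and (235,217), the D-block. The grey stand is at (332,221). I'll take enlarged crops next.

```bash
python3 - <<'E'
import cv2,numpy as np
t=cv2.imread("pics/top0.png");s=cv2.imread("pics/side0.png")
def z(i,x0,y0,w,h,k):
    c=cv2.resize(i[y0:y0+h,x0:x0+w],None,fx=k,fy=k,interpolation=cv2.INTER_CUBIC)
    c=cv2.convertScaleAbs(c,alpha=1.6)
    for a in range(0,w,10): cv2.putText(c,str(x0+a),(a*k,8),0,.3,(0,255,255));cv2.line(c,(a*k,10),(a*k,16),(0,255,255))
    for a in range(0,h,10): cv2.putText(c,str(y0+a),(0,a*k+4),0,.3,(0,255,255));cv2.line(c,(20,a*k),(26,a*k),(0,255,255))
    return c
cv2.imwrite("pics/a.png",z(t,200,190,65,50,12))
cv2.imwrite("pics/b.png",z(t,295,185,75,70,8))
cv2.imwrite("pics/c.png",z(s,225,135,100,145,4))
E
```

```text
(no output)
```

View pics/a.png

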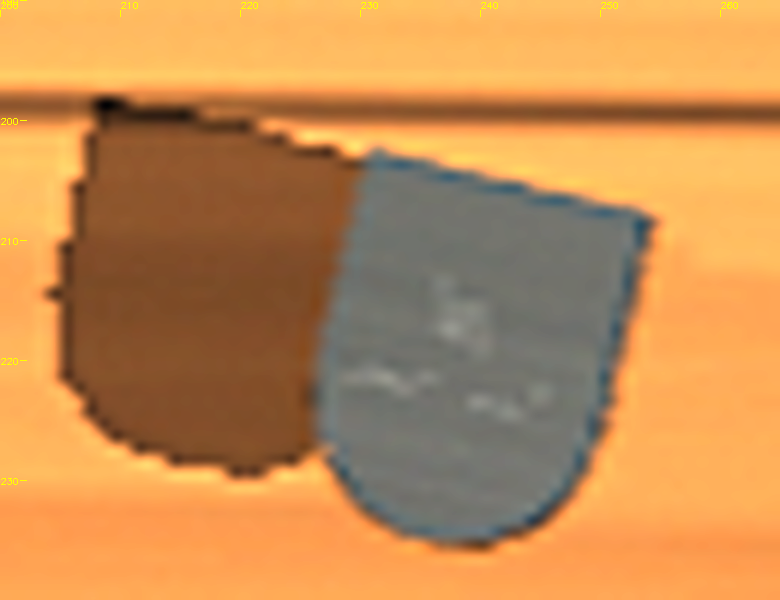

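View pics/b.png

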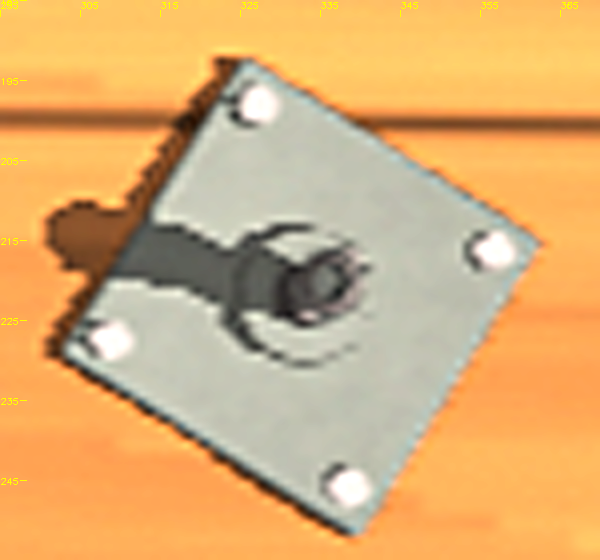

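View pics/c.png

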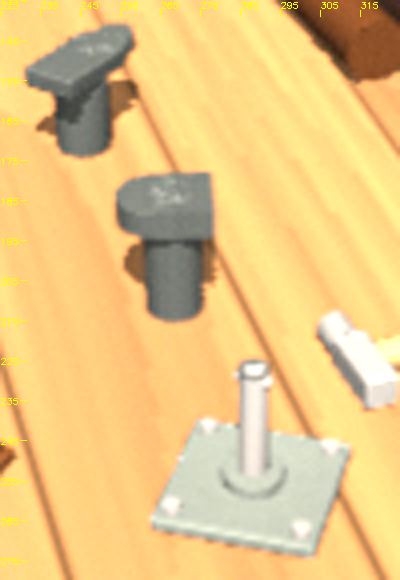

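The crops confirm the choice. The D-block's top face has front corners at about (231,203) and (254,208), with its back tip at about (239,235). The grey post top is at about (335,220) in the top view and (288,227) in the side view.

```bash
cat > h.py <<'E'
import cv2,numpy as np
from plant import *
C={n:calibration(n) for n in("side","top")}
def ray(n,p):
    c=C[n];T=np.array(c["world_from_camera"])
    u=cv2.undistortPoints(np.array([[p]],float),np.array(c["intrinsics"]),np.array(c["D"]))[0,0]
    return T[:3,3],T[:3,:3]@np.r_[u,1]
def atz(n,p,z):
    o,d=ray(n,p);return o+d*(z-o[2])/d[2]
def proj(n,P):
    c=C[n];T=np.linalg.inv(np.array(c["world_from_camera"]))
    r,_=cv2.Rodrigues(T[:3,:3]);return cv2.projectPoints(np.array(P,float).reshape(-1,3),r,T[:3,3],np.array(c["intrinsics"]),np.array(c["D"]))[0][:,0]
def tri(a,b):
    oa,da=ray("top",a);ob,db=ray("side",b)
    s=np.linalg.lstsq(np.c_[da,-db],ob-oa,rcond=None)[0]
    return oa+da*s[0],ob+db*s[1]
def zoom(i,x0,y0,w,h,k,al=1.6):
    c=cv2.resize(i[y0:y0+h,x0:x0+w],None,fx=k,fy=k,interpolation=cv2.INTER_CUBIC)
    c=cv2.convertScaleAbs(c,alpha=al)
    for a in range(0,w,5): cv2.putText(c,str(x0+a),(a*k,8),0,.3,(0,255,255));cv2.line(c,(a*k,10),(a*k,16),(0,255,255))
    for a in range(0,h,5): cv2.putText(c,str(y0+a),(0,a*k+4),0,.3,(0,255,255));cv2.line(c,(20,a*k),(26,a*k),(0,255,255))
    return c
E
python3 - <<'E'
from h import *
for p in [(231,203.2),(253.8,208.2),(239.5,235)]: print(p,np.round(atz("top",p,.1),4))
a,b,c=[atz("top",p,.1) for p in [(231,203.2),(253.8,208.2),(239.5,235)]]
print("width",np.linalg.norm(a-b),"len",np.linalg.norm((a+b)/2-c))
d=b-a; yaw=np.degrees(np.arctan2(d[1],d[0])); print("dir",yaw)
y=-d/np.linalg.norm(d) # from right(-y world) to left
x=np.r_[y[1],-y[0],0]; m=(a+b)/2-x*.03; m2=c+x*.042;print("axis",m,m2,"x yaw",np.degrees(np.arctan2(x[1],x[0])))
print("post",[np.round(q,4) for q in tri((335.5,220),(288.2,227))])
print("plate",np.round(np.mean([atz("top",p,.012) for p in [(325,193),(362.5,215.5),(303,229),(339.5,251.5)]],0),4))
print("heel bottom ctr side",np.round(atz("side",(268.2,213),0),4))
s=cv2.imread("pics/side0.png");t=cv2.imread("pics/top0.png")
cv2.imwrite("pics/d.png",zoom(s,270,215,36,50,12,1.2)); cv2.imwrite("pics/e.png",zoom(s,250,170,35,48,12,1.6)); cv2.imwrite("pics/f.png",zoom(t,320,205,30,28,20,1.6))
E
```

```text
(231, 203.2) [0.6054 0.1432 0.1   ]
(253.8, 208.2) [0.5943 0.0902 0.1   ]
(239.5, 235) [0.532  0.1224 0.1   ]
width 0.054121190746605624 len 0.06811267840954352
dir -101.75160416561296
axis [0.57047146 0.12283679 0.1       ] [0.57308774 0.1138627  0.1       ] x yaw -11.751604165612957
post [array([ 0.569 , -0.0989,  0.1019]), array([ 0.572 , -0.0997,  0.1021])]
plate [ 0.5675 -0.1002  0.012 ]
heel bottom ctr side [0.5733 0.1143 0.    ]
```

View pics/d.png

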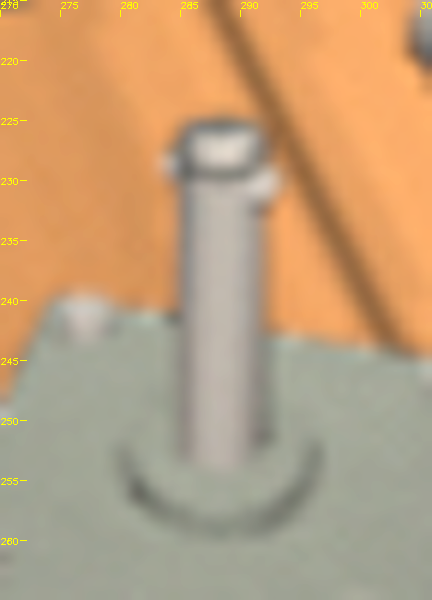

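View pics/e.png

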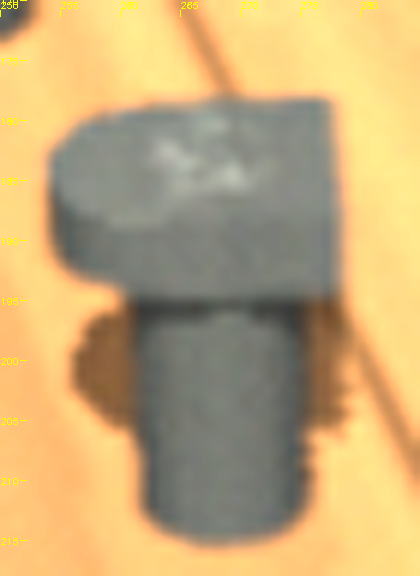

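View pics/f.png

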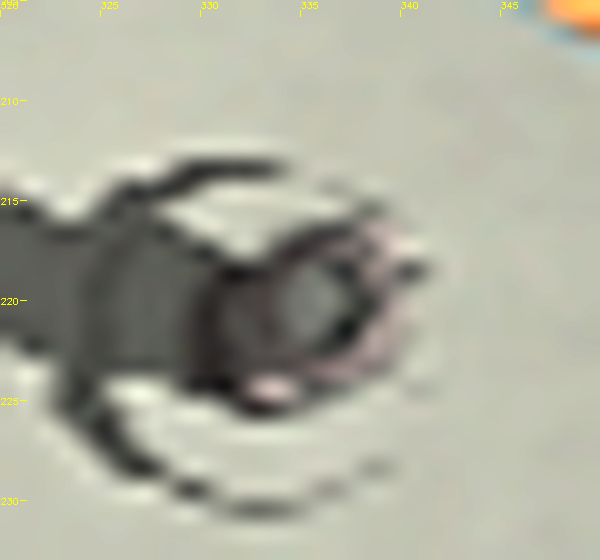

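```bash
cat > fit.py <<'E'
from h import *
from scipy.optimize import minimize
s=cv2.imread("pics/side0.png");t=cv2.imread("pics/top0.png")
K=4
def mask(i,box):
    x0,y0,w,h=box
    c=cv2.resize(i[y0:y0+h,x0:x0+w],None,fx=K,fy=K,interpolation=cv2.INTER_CUBIC).astype(int)
    m=((c[...,2]-c[...,0])<22).astype(np.uint8)
    n,l,st,_=cv2.connectedComponentsWithStats(m)
    j=1+np.argmax(st[1:,4]);return (l==j)
B={"top":(205,193,60,50),"side":(247,172,38,48)}
M={"top":mask(t,B["top"]),"side":mask(s,B["side"])}
a=np.linspace(np.pi/2,3*np.pi/2,30)
D=np.r_[[[.03,.028],[-.014,.028]],np.c_[-.014+.028*np.cos(a),.028*np.sin(a)],[[-.014,-.028],[.03,-.028]]]
e=np.linspace(0,2*np.pi,40);Cc=.022*np.c_[np.cos(e),np.sin(e)]
def ren(n,p):
    x,y,th=p;R=np.array([[np.cos(th),-np.sin(th)],[np.sin(th),np.cos(th)]])
    o=np.zeros(M[n].shape,np.uint8)
    for sh,z in((D,(.078,.1)),(Cc,(0,.078))):
        q=sh@R.T+[x,y];P=np.r_[np.c_[q,0*q[:,:1]+z[0]],np.c_[q,0*q[:,:1]+z[1]]]
        uv=(proj(n,P)-B[n][:2]+.5)*K-.5
        cv2.fillConvexPoly(o,cv2.convexHull(np.round(uv*16).astype(np.int32)),1,shift=4)
    return o.astype(bool)
def cost(p,ns):
    return sum((ren(n,p)^M[n]).sum()/M[n].sum() for n in ns)
for ns in(["top"],["side"],["top","side"]):
    r=minimize(cost,[.572,.118,np.radians(-11)],args=(ns,),method="Nelder-Mead",options=dict(initial_simplex=[[.572,.118,-.2],[.58,.118,-.2],[.572,.126,-.2],[.572,.118,-.1]]))
    print(ns,r.x.round(4),np.degrees(r.x[2]).round(2),r.fun)
p=r.x
for n in M: cv2.imwrite(f"pics/m_{n}.png",np.dstack([M[n]*255,ren(n,p)*255,M[n]*0]).astype(np.uint8))
# post/plate
T=[(325,193),(362.5,215.5),(339.5,251.5),(303,229)]
c=np.mean([atz("top",q,.012) for q in T],0);print("plate",c.round(4),[round(float(np.linalg.norm(atz("top",T[i],.012)-atz("top",T[i-1],.012))),4) for i in range(4)])
print("post top img",atz("top",(335.4,220),.11).round(4),"side",atz("side",(288.2,227.2),.11).round(4))
for z in(.11,.102,.096,.09,.084,.078,.072): print(z,proj("side",[.5695,-.0995,z]).round(1),proj("top",[.5695,-.0995,z]).round(1))
E
python3 fit.py
```

```text
['top'] [ 0.574   0.1246 -0.2124] -12.17 0.07949006374203224
['side'] [ 0.5765  0.1272 -0.2786] -15.96 0.13587178440179665
['top', 'side'] [ 0.5745  0.1248 -0.2591] -14.85 0.22305726739241302
plate [ 0.5675 -0.1002  0.012 ] [0.1048, 0.1085, 0.1061, 0.1059]
post top img [ 0.5686 -0.0979  0.11  ] side [ 0.5688 -0.1105  0.11  ]
0.11 [[287.2 224.6]] [[336.1 219.6]]
0.102 [[287.2 227.2]] [[335.7 219.8]]
0.096 [[287.2 229.1]] [[335.5 219.9]]
0.09 [[287.2 231. ]] [[335.3 220. ]]
0.084 [[287.2 232.8]] [[335.  220.1]]
0.078 [[287.2 234.7]] [[334.8 220.2]]
0.072 [[287.1 236.5]] [[334.5 220.4]]
```

```bash
python3 - <<'E'
import cv2,numpy as np
a=cv2.imread("pics/m_top.png");b=cv2.imread("pics/m_side.png")
a=cv2.resize(a,None,fx=2,fy=2);b=cv2.resize(b,None,fx=2,fy=2)
o=np.zeros((420,800,3),np.uint8);o[:a.shape[0],:a.shape[1]]=a;o[:b.shape[0],490:490+b.shape[1]]=b
cv2.imwrite("pics/mm.png",o)
E
```

```text
(no output)
```

View pics/mm.png

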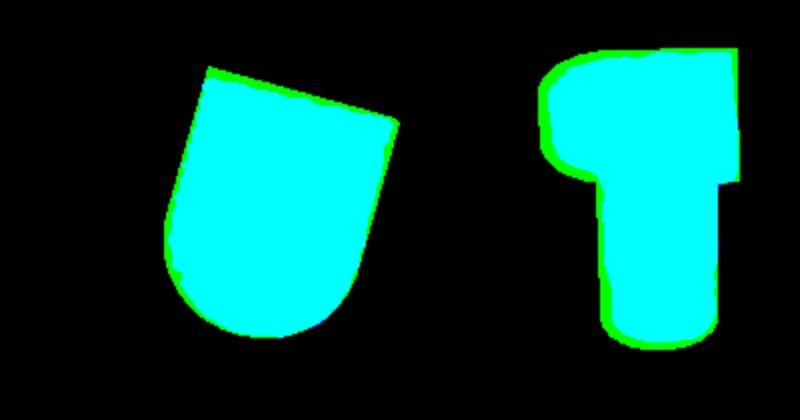

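```bash
sed -i 's/m=((c.*$/m=((c[...,2]-c[...,0])<0.33*c[...,2]).astype(np.uint8)/' fit.py; python3 fit.py|head -3; python3 - <<'E'
import cv2,numpy as np
a=cv2.imread("pics/m_top.png");b=cv2.imread("pics/m_side.png")
a=cv2.resize(a,None,fx=2,fy=2);b=cv2.resize(b,None,fx=2,fy=2)
o=np.zeros((420,800,3),np.uint8);o[:a.shape[0],:a.shape[1]]=a;o[:b.shape[0],490:490+b.shape[1]]=b
cv2.imwrite("pics/mm.png",o)
E
```

```text
['top'] [ 0.5737  0.1246 -0.2266] -12.98 0.07027478648347568
['side'] [ 0.5762  0.1257 -0.2734] -15.66 0.09714680620001974
['top', 'side'] [ 0.5747  0.1246 -0.227 ] -13.01 0.1781872093587229
```

View pics/mm.png

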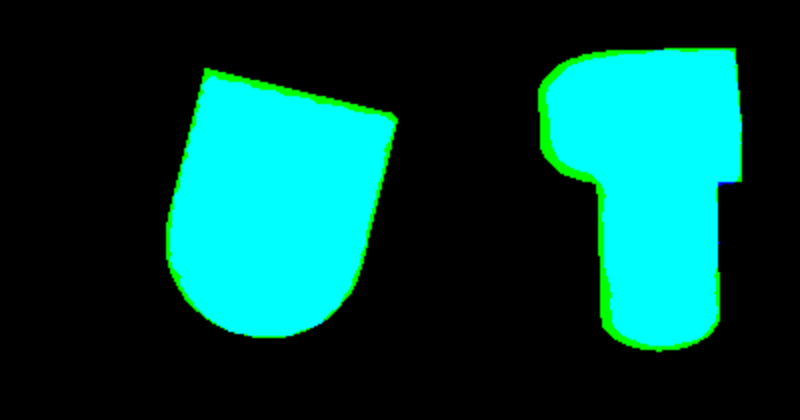

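The top and side fits agree to about 3 mm. The heel is at about (0.573, 0.124) with yaw -13°, and the grey post is at about (0.568, -0.099). Next I'll work out the tool-axis shifts.

```bash
cat > d.py <<'E'
import sys
from h import *
def go(t):
    o=observe();R=np.array(o["ee_rot"]);d=R.T@(np.array(t)-o["eef_pos"])*1000
    print("clk",round(o["clock"],2),"pos",np.round(o["eef_pos"],4),"yawY",round(float(np.degrees(np.arctan2(R[1,1],R[0,1]))),2),"tilt",np.round(R[:2,2],4),"F",np.round(o["contact_force"],1),"M",np.round(o["ft_torque"],2),"gap",round(o["finger_gap"],4),"j",np.round(o["joint_pos"],0));print("delta tool mm",d.round(1))
if len(sys.argv)>3: go([float(v) for v in sys.argv[1:4]])
else: go(observe()["eef_pos"])
E
python3 d.py .573 .124 .2
python3 - <<'E'
from h import *
c=np.array([(274.2,239.5),(312.5,247.5),(303,273.2),(263.2,265.5)])
print(np.mean([atz("side",q,.012) for q in c],0))
E
python3 -m handwheel '[-1,0,0,0,-0.11, -1,0,0,0,-0.108]'; python3 d.py .573 .124 .2
```

```text
clk 0.1 pos [0.2263 0.4735 0.2449] yawY 64.46 tilt [-0.0005 -0.0008] F [ 0.2 -0.5  0.9] M [ 0.05  0.03 -0.03] gap 0.0856 j [56. 15. -3. 72. -0. 81.]
delta tool mm [-463.6 -165.8   45. ]
[ 0.57077793 -0.10609968  0.012     ]
clock: 0.35
eef_pos: [0.2263, 0.4735, 0.245]
ee_rot: [[-0.975, 0.222, -0.0], [0.222, 0.975, -0.001], [0.0, -0.001, -1.0]]
contact_force: [-0.0, -0.5, 0.6]
finger_gap: 0.0855
clk 0.35 pos [0.2263 0.4735 0.245 ] yawY 77.15 tilt [-0.0004 -0.0006] F [-0.  -0.5  0.6] M [-0.04 -0.01 -0.05] gap 0.0855 j [56. 15. -3. 72. -0. 68.]
delta tool mm [-415.8 -263.7   45.1]
```

```bash
python3 -m handwheel '[-1,-41.5,-26.4,0,0, -1,-41.5,-26.4,0,0, -1,-41.5,-26.4,0,0, -1,-41.5,-26.4,0,0, -1,-41.5,-26.4,0,0, -1,-41.5,-26.4,0,0, -1,-41.5,-26.4,0,0, -1,-41.5,-26.4,0,0, -1,-41.5,-26.4,0,0, -1,-41.5,-26.4,0,0]' >/dev/null; python3 -m handwheel '[-1,0,0,20,0, -1,0,0,20,0, -1,0,0,0,0]'>/dev/null;  python3 d.py .573 .124 .2
python3 - <<'E'
from h import *
t=get_image("top");s=get_image("side")
cv2.imwrite("pics/t1.png",np.hstack([zoom(t,190,180,80,70,5),zoom(s,225,110,78,110,5)[:350]]))
cv2.imwrite("pics/s1.png",zoom(s,215,80,90,140,4))
E
```

```text
clk 1.98 pos [0.5702 0.1226 0.204 ] yawY 76.94 tilt [-0.0029 -0.0003] F [ 0.4 -0.1  0.8] M [-0.    0.04  0.04] gap 0.0855 j [ 4. 22.  1. 69. -0. 17.]
delta tool mm [-2.4  2.   4. ]
```

View pics/t1.png

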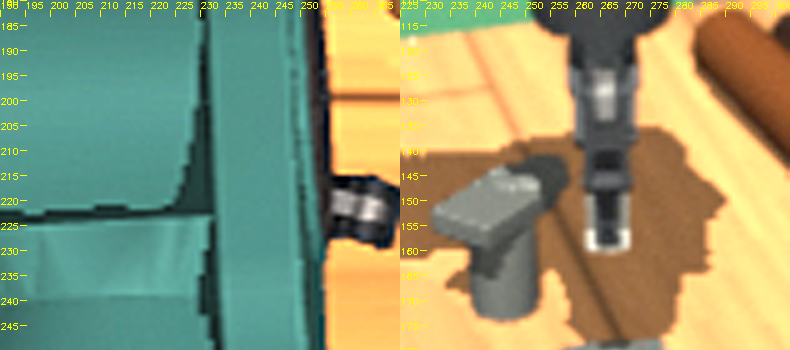

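View pics/s1.png

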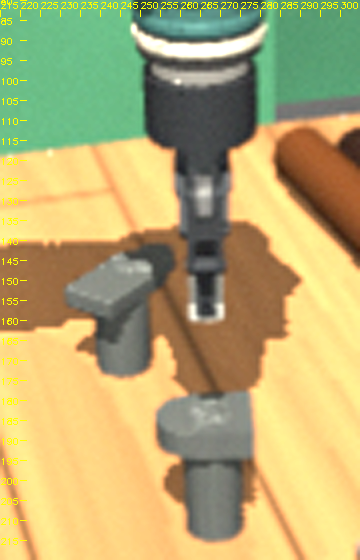

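```bash
python3 - <<'E'
from h import *
o=observe();R=o["ee_rot"];p=o["eef_pos"]
# near finger tip (world -y side), fingers' inner face 43mm, tip 14-~13 ahead
for zz in(.0,.014):
  for yy in(-.043,-.052): print(zz,yy,proj("side",p+R@[0,yy,zz]).round(1))
E
```

```text
0.0 -0.043 [[265.6 158.2]]
0.0 -0.052 [[265.7 159.8]]
0.014 -0.043 [[265.7 162.7]]
0.014 -0.052 [[265.8 164.3]]
```

```bash
python3 - <<'E'
from h import *
for x in(.572,.575,.578): print(x,proj("side",[x,.124,.03]).round(1),proj("side",[x,.124,.04]).round(1))
for x in(.567,.57,.573): print(x,proj("side",[x,-.1,.07]).round(1),proj("side",[x,-.1,.04]).round(1))
E
```

```text
0.572 [[266.8 203. ]] [[266.7 200.2]]
0.575 [[267.8 202.9]] [[267.7 200.1]]
0.578 [[268.7 202.7]] [[268.7 199.9]]
0.567 [[286.3 237.4]] [[286.2 246.5]]
0.57 [[287.4 237.2]] [[287.3 246.3]]
0.573 [[288.5 237. ]] [[288.4 246.1]]
```

```bash
python3 d.py .5743 .1245 .08|tail -1; python3 -m handwheel '[-1,-3.7,2.8,0,0, -1,0,0,20,0, -1,0,0,30,0, -1,0,0,30,0, -1,0,0,26,0, -1,0,0,18,0, -1,0,0,0,0]' ;  python3 d.py .5743 .1245 .08
python3 - <<'E'
from h import *
s=get_image("side");cv2.imwrite("pics/s2.png",zoom(s,225,110,90,110,6))
E
```

```text
delta tool mm [ -2.8   2.3 125.8]
clock: 2.95
eef_pos: [0.5751, 0.1248, 0.0809]
ee_rot: [[-0.974, 0.226, -0.001], [0.226, 0.974, -0.0], [0.001, -0.0, -1.0]]
contact_force: [-0.3, 1.2, 1.0]
finger_gap: 0.0855
clk 2.95 pos [0.5751 0.1248 0.0809] yawY 76.96 tilt [-0.0012 -0.0001] F [-0.3  1.2  1. ] M [ 0.02 -0.05  0.  ] gap 0.0855 j [  4.  27. -11.  52.   0.  17.]
delta tool mm [ 0.7 -0.5  0.9]
```

View pics/s2.png

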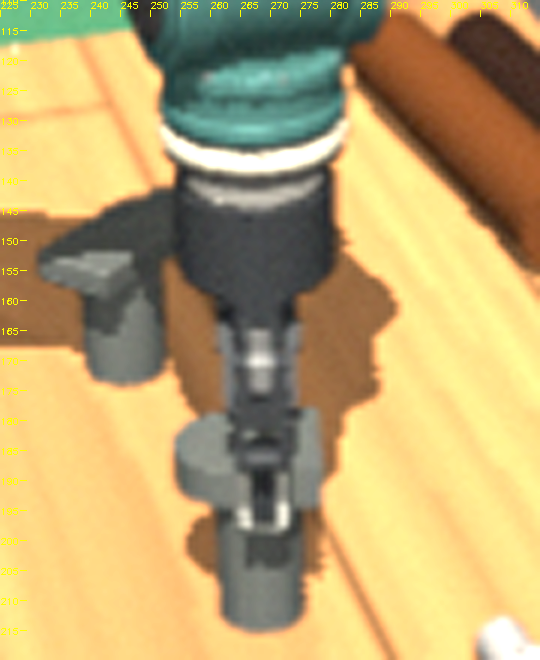

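The finger at x≈268 lines up with the socket column. Closing now.

```bash
python3 -m handwheel '[1,0,0,0,0, 1,0,0,0,0, 1,0,0,0,0, 1,0,0,0,0, 1,0,0,0,0, 1,0,0,0,0, 1,0,0,0,0, 1,0,0,0,0]' 60;  python3 d.py
python3 -m handwheel '[1,0,0,-4,0, 1,0,0,-15,0, 1,0,0,-30,0, 1,0,0,-30,0, 1,0,0,-20,0,1,0,0,0,0]';  python3 d.py
```

```text
clock: 4.0
eef_pos: [0.5759, 0.1248, 0.0825]
ee_rot: [[-0.974, 0.226, 0.002], [0.226, 0.974, 0.0], [-0.002, 0.001, -1.0]]
contact_force: [-1.0, 0.4, 7.3]
finger_gap: 0.0554
clk 4.0 pos [0.5759 0.1248 0.0825] yawY 76.96 tilt [0.002  0.0003] F [-1.   0.4  7.3] M [ 0.08  0.26 -0.01] gap 0.0554 j [  4.  27. -11.  52.   0.  17.]
delta tool mm [0. 0. 0.]
clock: 4.75
eef_pos: [0.576, 0.1248, 0.1822]
ee_rot: [[-0.974, 0.226, 0.003], [0.226, 0.974, 0.0], [-0.003, 0.001, -1.0]]
contact_force: [0.5, 0.1, -4.3]
finger_gap: 0.0555
clk 4.75 pos [0.576  0.1248 0.1822] yawY 76.95 tilt [0.003  0.0002] F [ 0.5  0.1 -4.3] M [-0.01 -0.03  0.  ] gap 0.0555 j [ 4. 23. -1. 66. -0. 17.]
delta tool mm [0. 0. 0.]
```

```bash
python3 -m handwheel '[1,0,0,-25,0, 1,0,0,-25,0]'>/dev/null;  python3 d.py .5713 -.1002 .2325
```

```text
clk 5.0 pos [0.5747 0.1246 0.2301] yawY 76.95 tilt [-0.0017 -0.0002] F [ 0.6  0.5 -3.5] M [ 0.01 -0.11 -0.07] gap 0.0548 j [ 4. 22.  5. 73. -0. 17.]
delta tool mm [ -47.4 -219.8   -2.4]
```

```bash
python3 -m handwheel '[1,-4.7,-22,0,0, 1,-4.7,-22,0,0, 1,-4.7,-22,0,0, 1,-4.7,-22,0,0, 1,-4.7,-22,0,0, 1,-4.7,-22,0,0, 1,-4.7,-22,0,0, 1,-4.7,-22,0,0, 1,-4.7,-22,0,0, 1,-4.7,-22,0,0]'>/dev/null;python3 -m handwheel '[1,0,0,0,0,1,0,0,0,0]'>/dev/null;  python3 d.py .5713 -.1002 .2325
python3 - <<'E'
from h import *
s=get_image("side");cv2.imwrite("pics/s3.png",s);cv2.imwrite("pics/s3z.png",zoom(s,255,165,65,110,5,1.2))
t=get_image("top");cv2.imwrite("pics/t3.png",t);cv2.imwrite("pics/t3z.png",zoom(t,290,180,90,80,6,1.2))
E
```

```text
clk 6.5 pos [ 0.5711 -0.0998  0.2298] yawY 76.95 tilt [-0.0008  0.0005] F [-0.5 -0.7 -3.9] M [ 0.03 -0.    0.01] gap 0.0549 j [-18.  21.   3.  73.   0.  -5.]
delta tool mm [-0.2 -0.3 -2.7]
```

View pics/s3z.png

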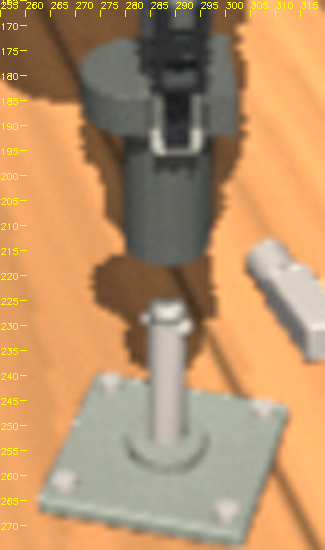

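View pics/t3z.png

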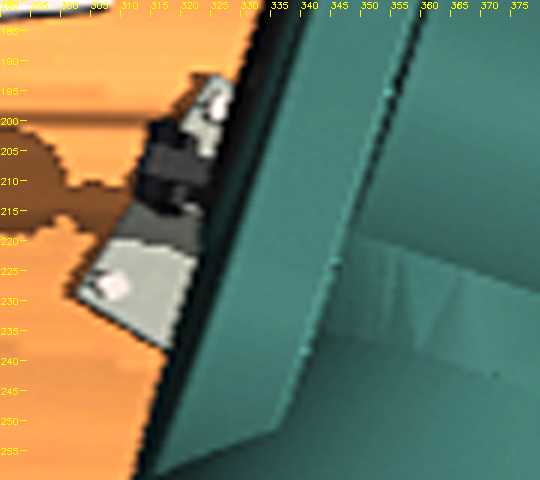

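```bash
python3 - <<'E'
from h import *
e=np.linspace(0,2*np.pi,60)
for y in(-.105,-.1,-.095):
    q=proj("side",np.c_[.57+.022*np.cos(e),y+.022*np.sin(e),0*e+.1473]);print("mouth",y,q[:,1].max().round(2),q.mean(0).round(2))
    P=np.c_[.57+.01*np.cos(e),y+.01*np.sin(e),0*e+.102]; Q=np.c_[.57+.006*np.cos(e),y+.006*np.sin(e),0*e+.11]
    C2=np.c_[.57+.021*np.cos(e),y+.021*np.sin(e),0*e+.012]
    print(" post shoulder min/max",proj("side",P)[:,1].min().round(2),proj("side",P)[:,1].max().round(2),"top",proj("side",Q)[:,1].min().round(2),proj("side",Q)[:,1].max().round(2),"collar bottom",proj("side",C2)[:,1].max().round(2))
    print(" z .098/.094/.09/.086/.08",[proj("side",[.57,y,z])[0,1].round(1) for z in(.098,.094,.09,.086,.08)])
s=cv2.imread("pics/s3.png");cv2.imwrite("pics/s3y.png",np.hstack([zoom(s,274,206,28,34,16,1.1),zoom(cv2.imread("pics/top0.png"),325,208,20,34,16,1.1)]))
E
```

```text
mouth -0.105 218.93 [288.27 213.7 ]
 post shoulder min/max 226.02 230.81 top 224.42 227.29 collar bottom 261.01
 z .098/.094/.09/.086/.08 [np.float64(229.7), np.float64(230.9), np.float64(232.2), np.float64(233.4), np.float64(235.3)]
mouth -0.1 217.77 [287.7  212.57]
 post shoulder min/max 224.89 229.65 top 223.29 226.13 collar bottom 259.79
 z .098/.094/.09/.086/.08 [np.float64(228.5), np.float64(229.8), np.float64(231.0), np.float64(232.3), np.float64(234.2)]
mouth -0.095 216.62 [287.13 211.46]
 post shoulder min/max 223.76 228.49 top 222.16 224.99 collar bottom 258.59
 z .098/.094/.09/.086/.08 [np.float64(227.4), np.float64(228.6), np.float64(229.9), np.float64(231.1), np.float64(233.0)]
```

View pics/s3y.png

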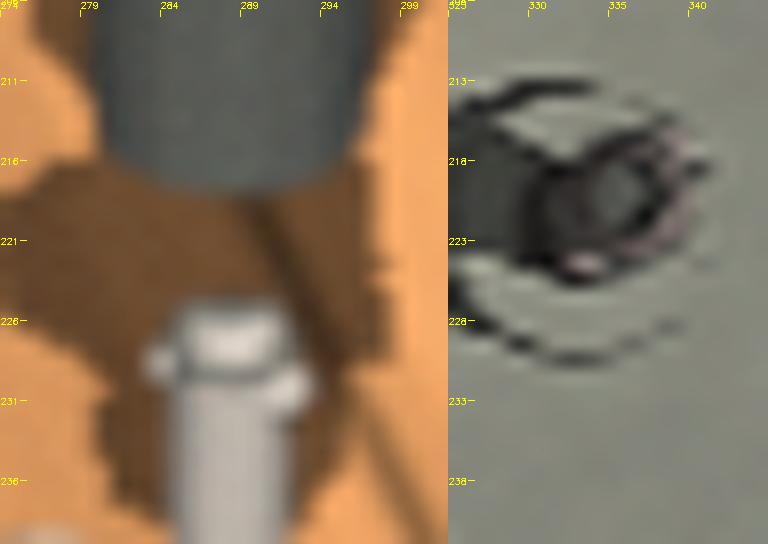

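The side view shows the socket column at x≈288.3 directly above the post at x≈288.1. The mouth edge at row 217.5 matches y≈-0.10. The balls at (283.6,228.1) and (291.6,229.8) put their height at about 0.096. The click is therefore expected with the TCP at about 0.146. Descending.

```bash
python3 -m handwheel '[1,0,0,10,0,1,0,0,12,0,1,0,0,9,0,1,0,0,0,0]'>/dev/null; python3 d.py .571 -.1005 .1465
python3 -m handwheel '[1,0,0,2,0,1,0,0,2,0,1,0,0,2,0]'>/dev/null; python3 d.py|head -1
python3 -m handwheel '[1,0,0,2,0,1,0,0,2,0,1,0,0,2,0]'>/dev/null; python3 d.py |head -1
```

```text
clk 7.1 pos [ 0.5709 -0.1001  0.1984] yawY 76.95 tilt [-0.0014  0.0005] F [ 0.4 -1.5 -3.3] M [ 0.06  0.   -0.05] gap 0.0549 j [-18.  21.  -1.  68.   0.  -5.]
delta tool mm [-0.2 -0.4 51.9]
clk 7.47 pos [ 0.5715 -0.1003  0.1933] yawY 76.95 tilt [ 0.0003 -0.0001] F [-0.2  0.5 -3. ] M [0.04 0.01 0.07] gap 0.055 j [-18.  22.  -1.  67.  -0.  -5.]
clk 7.85 pos [ 0.5714 -0.1002  0.1871] yawY 76.95 tilt [-0. -0.] F [ 0.7 -0.4 -3.7] M [-0.02  0.02 -0.  ] gap 0.0553 j [-18.  22.  -2.  66.  -0.  -5.]
```

```bash
python3 -m handwheel '[1,0,0,1.5,0,1,0,0,1.5,0]'>/dev/null; python3 d.py|head -1
python3 -m handwheel '[1,0,0,1.5,0,1,0,0,1.5,0]'>/dev/null; python3 d.py |head -1
```

```text
clk 8.1 pos [ 0.5714 -0.1002  0.1842] yawY 76.95 tilt [-0.  0.] F [-1.3 -0.1 -4.4] M [-0.03 -0.03 -0.  ] gap 0.0551 j [-18.  22.  -2.  66.   0.  -5.]
clk 8.35 pos [ 0.5714 -0.1003  0.1812] yawY 76.95 tilt [0. 0.] F [-0.6 -0.3 -4.2] M [-0.02  0.02 -0.01] gap 0.0551 j [-18.  22.  -3.  66.   0.  -5.]
```

```bash
python3 -m handwheel '[1,0,0,1,0]'>/dev/null; python3 d.py|head -1
python3 -m handwheel '[1,0,0,1,0]'>/dev/null; python3 d.py |head -1
python3 -m handwheel '[1,0,0,1,0]'>/dev/null; python3 d.py |head -1
```

```text
clk 8.47 pos [ 0.5714 -0.1003  0.1802] yawY 76.95 tilt [-0. -0.] F [ 0.6 -0.4 -3.7] M [0.04 0.02 0.03] gap 0.0553 j [-18.  22.  -3.  65.  -0.  -5.]
clk 8.6 pos [ 0.5714 -0.1003  0.1792] yawY 76.94 tilt [0.0001 0.    ] F [-0.3  0.4 -2.6] M [ 0.13 -0.04  0.01] gap 0.0552 j [-18.  22.  -3.  65.   0.  -5.]
clk 8.72 pos [ 0.5714 -0.1002  0.1782] yawY 76.95 tilt [0.0001 0.0002] F [ 0.1  0.2 -2.5] M [0.33 0.09 0.03] gap 0.0549 j [-18.  22.  -3.  65.   0.  -5.]
```

```bash
python3 -m handwheel '[1,0,0,1,0]'>/dev/null; python3 d.py|head -1
python3 -m handwheel '[1,0,0,1,0]'>/dev/null; python3 d.py |head -1
python3 -m handwheel '[1,0,0,1,0]'>/dev/null; python3 d.py |head -1
```

```text
clk 8.85 pos [ 0.5713 -0.1001  0.1773] yawY 76.95 tilt [0.     0.0004] F [-0.7  2.1  2.1] M [0.53 0.34 0.05] gap 0.0551 j [-18.  22.  -3.  65.   0.  -5.]
clk 8.97 pos [ 0.5715 -0.1001  0.1767] yawY 76.95 tilt [0.0008 0.0001] F [-1.8  1.8  5.9] M [0.69 0.4  0.02] gap 0.0552 j [-18.  22.  -3.  65.   0.  -5.]
clk 9.1 pos [ 0.5717 -0.1002  0.1759] yawY 76.96 tilt [ 0.0012 -0.0001] F [-1.6  2.6  7.8] M [ 0.62  0.21 -0.  ] gap 0.0549 j [-18.  22.  -3.  65.   0.  -5.]
```

```bash
python3 -m handwheel '[1,0,0.4,0.7,0]'>/dev/null; python3 d.py|head -1
python3 -m handwheel '[1,0,0,1,0]'>/dev/null; python3 d.py |head -1
```

```text
clk 9.22 pos [ 0.5718 -0.1     0.1752] yawY 76.95 tilt [ 0.0013 -0.0005] F [-0.8  1.1  5.5] M [0.17 0.31 0.  ] gap 0.0553 j [-18.  22.  -3.  65.  -0.  -5.]
clk 9.35 pos [ 0.5719 -0.1     0.1742] yawY 76.95 tilt [ 0.0015 -0.0004] F [-0.5  1.3  5. ] M [ 0.41  0.25 -0.01] gap 0.0553 j [-18.  22.  -3.  64.   0.  -5.]
```

```bash
python3 -m handwheel '[1,0,0,1,0]'>/dev/null; python3 d.py |head -1;python3 -m handwheel '[1,0,0,0,0]'>/dev/null; python3 d.py |head -1
```

```text
clk 9.47 pos [ 0.5717 -0.0999  0.1729] yawY 76.95 tilt [ 0.0009 -0.0002] F [0.1 0.7 2. ] M [0.41 0.07 0.02] gap 0.0548 j [-18.  22.  -4.  64.   0.  -5.]
clk 9.6 pos [ 0.5714 -0.0997  0.1723] yawY 76.95 tilt [-0.0003  0.0003] F [ 1.   1.8 -2.7] M [ 0.46 -0.22 -0.02] gap 0.0552 j [-18.  22.  -4.  64.   0.  -5.]
```

```bash
python3 -m handwheel '[1,0,0,1.5,0,1,0,0,1.5,0]'>/dev/null; python3 d.py |head -1;python3 -m handwheel '[1,0,0,1.5,0,1,0,0,1.5,0]'>/dev/null; python3 d.py |head -1
python3 -m handwheel '[1,0,0,1.5,0,1,0,0,1.5,0]'>/dev/null; python3 d.py |head -1
```

```text
clk 9.85 pos [ 0.5715 -0.0999  0.1694] yawY 76.95 tilt [-0.     -0.0001] F [-0.5  2.3 -0.2] M [ 0.35  0.01 -0.03] gap 0.0547 j [-18.  22.  -4.  64.  -0.  -5.]
clk 10.1 pos [ 0.5715 -0.0999  0.1664] yawY 76.95 tilt [-0.0001 -0.    ] F [-0.7  1.  -1. ] M [ 0.32 -0.02  0.  ] gap 0.0552 j [-18.  22.  -4.  63.  -0.  -5.]
clk 10.35 pos [ 0.5715 -0.0999  0.1635] yawY 76.95 tilt [-0. -0.] F [-0.2  1.2 -0.5] M [ 0.34 -0.01  0.01] gap 0.0554 j [-18.  22.  -5.  63.  -0.  -5.]
```

```bash
python3 -m handwheel '[1,0,0.3,1.5,0,1,0,0,1.5,0]'>/dev/null; python3 d.py |head -1;python3 -m handwheel '[1,0,0,1,0,1,0,0,1,0]'>/dev/null; python3 d.py |head -1
python3 -m handwheel '[1,0,0,1,0,1,0,0,1,0]'>/dev/null; python3 d.py |head -1
```

```text
clk 10.6 pos [ 0.5715 -0.0996  0.1605] yawY 76.95 tilt [-0.0001 -0.0001] F [-0.5  0.7  0.3] M [ 0.18 -0.06  0.  ] gap 0.0549 j [-18.  23.  -5.  63.  -0.  -5.]
clk 10.85 pos [ 0.5715 -0.0996  0.1585] yawY 76.95 tilt [-0. -0.] F [-0.4 -0.3 -0.2] M [ 0.17  0.01 -0.06] gap 0.0551 j [-18.  23.  -5.  62.  -0.  -5.]
clk 11.1 pos [ 0.5715 -0.0995  0.1565] yawY 76.95 tilt [-0.  0.] F [-1.   0.2  0.6] M [0.16 0.01 0.04] gap 0.0553 j [-18.  23.  -5.  62.   0.  -5.]
```

Now 0.5 mm steps, reading the force after each one.

```bash
python3 -m handwheel '[1,0,0,0.5,0,1,0,0,0.5,0]'>/dev/null; python3 d.py |head -1;python3 -m handwheel '[1,0,0,0.5,0,1,0,0,0.5,0]'>/dev/null; python3 d.py |head -1
python3 -m handwheel '[1,0,0,0.5,0,1,0,0,0.5,0]'>/dev/null; python3 d.py |head -1
```

```text
clk 11.35 pos [ 0.5715 -0.0996  0.1555] yawY 76.95 tilt [-0.0001 -0.    ] F [-0.   1.  -0.4] M [ 0.22 -0.04  0.  ] gap 0.0548 j [-18.  23.  -5.  62.  -0.  -5.]
clk 11.6 pos [ 0.5715 -0.0996  0.1546] yawY 76.95 tilt [-0. -0.] F [ 0.2 -0.  -0.7] M [ 0.21 -0.01 -0.01] gap 0.0549 j [-18.  23.  -6.  62.  -0.  -5.]
clk 11.85 pos [ 0.5715 -0.0996  0.1535] yawY 76.95 tilt [0. 0.] F [ 0.1  0.1 -0.7] M [ 0.28 -0.03  0.03] gap 0.0551 j [-18.  23.  -6.  62.   0.  -5.]
```

```bash
python3 -m handwheel '[1,0,0,0.5,0]'>/dev/null; python3 d.py |head -1;python3 -m handwheel '[1,0,0,0.5,0]'>/dev/null; python3 d.py |head -1
python3 -m handwheel '[1,0,0,0.5,0]'>/dev/null; python3 d.py |head -1
```

```text
clk 11.97 pos [ 0.5715 -0.0996  0.153 ] yawY 76.94 tilt [-0. -0.] F [ 0.5  0.5 -0.8] M [ 0.15 -0.03  0.  ] gap 0.055 j [-18.  23.  -6.  62.  -0.  -5.]
clk 12.1 pos [ 0.5715 -0.0995  0.1525] yawY 76.95 tilt [-0.  0.] F [-0.2  1.3 -0.6] M [ 0.21 -0.05  0.05] gap 0.0549 j [-18.  23.  -6.  61.   0.  -5.]
clk 12.22 pos [ 0.5715 -0.0996  0.152 ] yawY 76.95 tilt [-0.0001 -0.    ] F [-0.8 -0.5 -1. ] M [ 0.17 -0.04  0.01] gap 0.0549 j [-18.  23.  -6.  61.  -0.  -5.]
```

```bash
python3 -m handwheel '[1,0,0,0.5,0]'>/dev/null; python3 d.py |head -1;python3 -m handwheel '[1,0,0,0.5,0]'>/dev/null; python3 d.py |head -1
python3 -m handwheel '[1,0,0,0.5,0]'>/dev/null; python3 d.py |head -1
```

```text
clk 12.35 pos [ 0.5715 -0.0995  0.1515] yawY 76.95 tilt [-0.0002  0.0001] F [ 0.1  0.9 -2.2] M [ 0.18 -0.04  0.  ] gap 0.055 j [-18.  23.  -6.  61.   0.  -5.]
clk 12.47 pos [ 0.5715 -0.0995  0.151 ] yawY 76.95 tilt [-0.0002  0.0001] F [-0.4  0.5 -2.1] M [ 0.12 -0.08  0.  ] gap 0.0553 j [-18.  23.  -6.  61.  -0.  -5.]
clk 12.6 pos [ 0.5715 -0.0995  0.1505] yawY 76.95 tilt [-0.0002  0.0001] F [-1.1  0.8 -2.3] M [ 0.22 -0.02  0.03] gap 0.0553 j [-18.  23.  -6.  61.   0.  -5.]
```

```bash
python3 -m handwheel '[1,0,0,0.5,0]'>/dev/null; python3 d.py |head -1;python3 -m handwheel '[1,0,0,0.5,0]'>/dev/null; python3 d.py |head -1
```

```text
clk 12.72 pos [ 0.5714 -0.0995  0.1499] yawY 76.95 tilt [-0.0003  0.0001] F [ 0.9  0.2 -3.2] M [ 0.14 -0.06  0.06] gap 0.0551 j [-18.  23.  -6.  61.   0.  -5.]
clk 12.85 pos [ 0.5714 -0.0996  0.1494] yawY 76.95 tilt [-0.0003  0.0001] F [-0.1  1.  -5.1] M [ 0.13 -0.04 -0.01] gap 0.055 j [-18.  23.  -6.  61.  -0.  -5.]
```

```bash
python3 -m handwheel '[1,0,0,0.5,0]'>/dev/null; python3 d.py |head -1;python3 -m handwheel '[1,0,0,0.5,0]'>/dev/null; python3 d.py |head -1
```

```text
clk 12.97 pos [ 0.5714 -0.0995  0.1489] yawY 76.95 tilt [-0.0004  0.0001] F [ 0.   0.3 -6. ] M [ 0.16 -0.1   0.  ] gap 0.0553 j [-18.  23.  -6.  61.  -0.  -5.]
clk 13.1 pos [ 0.5714 -0.0995  0.1483] yawY 76.95 tilt [-0.0004  0.0001] F [ 0.6  0.7 -6.8] M [ 0.17 -0.01  0.01] gap 0.0547 j [-18.  23.  -6.  61.  -0.  -5.]
```

```bash
python3 -m handwheel '[1,0,0,0.5,0]'>/dev/null; python3 d.py |head -1;python3 -m handwheel '[1,0,0,0.5,0]'>/dev/null; python3 d.py |head -1
```

```text
clk 13.22 pos [ 0.5714 -0.0996  0.1479] yawY 76.94 tilt [-0.0003  0.    ] F [ 0.   1.  -6.6] M [ 0.11 -0.01 -0.01] gap 0.0554 j [-18.  23.  -6.  61.  -0.  -5.]
clk 13.35 pos [ 0.5715 -0.0996  0.1475] yawY 76.95 tilt [-0.0002 -0.    ] F [-0.   0.6 -6.5] M [ 0.1  -0.03  0.01] gap 0.0552 j [-18.  23.  -6.  61.  -0.  -5.]
```

```bash
python3 -m handwheel '[1,0,0,0.4,0]'>/dev/null; python3 d.py |head -1;python3 -m handwheel '[1,0,0,0.4,0]'>/dev/null; python3 d.py |head -1
```

```text
clk 13.47 pos [ 0.5714 -0.0995  0.1471] yawY 76.95 tilt [-0.0002  0.0001] F [-1.   0.5 -6.5] M [ 0.29  0.11 -0.01] gap 0.0553 j [-18.  23.  -6.  61.   0.  -5.]
clk 13.6 pos [ 0.5714 -0.0995  0.1468] yawY 76.95 tilt [-0.0002  0.0001] F [-1.7  0.6 -4.2] M [ 0.24  0.32 -0.03] gap 0.0547 j [-18.  23.  -6.  61.   0.  -5.]
```

```bash
for i in 1; do python3 -m handwheel '[1,0,0,0,0]'>/dev/null; python3 d.py |head -1; done; python3 -m handwheel '[1,0,0,0,0]'>/dev/null; python3 d.py |head -1
```

```text
clk 13.72 pos [ 0.5714 -0.0995  0.1468] yawY 76.95 tilt [-0.0002  0.0001] F [-1.5  1.7 -5.7] M [0.25 0.27 0.  ] gap 0.0552 j [-18.  23.  -6.  61.   0.  -5.]
clk 13.85 pos [ 0.5714 -0.0995  0.1467] yawY 76.95 tilt [-0.0002  0.0001] F [-1.6  0.9 -6.2] M [ 0.26  0.27 -0.02] gap 0.0553 j [-18.  23.  -6.  61.   0.  -5.]
```

```bash
python3 -m handwheel '[1,0,0,0.3,0]'>/dev/null; python3 d.py |head -1; python3 -m handwheel '[1,0,0,0,0]'>/dev/null; python3 d.py |head -1
```

```text
clk 13.97 pos [ 0.5715 -0.0995  0.1465] yawY 76.95 tilt [-0.  0.] F [-1.8  0.1 -4.3] M [0.32 0.38 0.02] gap 0.0553 j [-18.  23.  -6.  61.   0.  -5.]
clk 14.1 pos [ 0.5715 -0.0995  0.1465] yawY 76.95 tilt [-0.0001  0.    ] F [-1.1 -0.2 -5.3] M [ 0.3   0.41 -0.02] gap 0.0551 j [-18.  23.  -6.  61.   0.  -5.]
```

```bash
python3 -m handwheel '[1,0,0,0.3,0]'>/dev/null; python3 d.py |head -1; python3 -m handwheel '[1,0,0,0,0]'>/dev/null; python3 d.py |head -1
```

```text
clk 14.22 pos [ 0.5716 -0.0996  0.1462] yawY 76.95 tilt [ 0.0001 -0.0001] F [-1.3  0.8 -4.2] M [ 0.22  0.29 -0.07] gap 0.0551 j [-18.  23.  -6.  61.  -0.  -5.]
clk 14.35 pos [ 0.5716 -0.0996  0.1462] yawY 76.95 tilt [ 0.0001 -0.0001] F [-1.1  0.9 -4.8] M [0.21 0.33 0.  ] gap 0.0549 j [-18.  23.  -6.  61.  -0.  -5.]
```

```bash
python3 -m handwheel '[1,0,0,0,0,1,0,0,0,0,1,0,0,0,0,1,0,0,0,0,1,0,0,0,0,1,0,0,0,0,1,0,0,0,0,1,0,0,0,0,1,0,0,0,0,1,0,0,0,0]'>/dev/null; python3 d.py |head -1
python3 - <<'E'
from h import *
s=get_image("side");cv2.imwrite("pics/s4.png",s);cv2.imwrite("pics/s4z.png",zoom(s,255,165,65,110,5,1.2))
print(np.mean([proj("side",[.5705,-.1,.064])],0))
E
python3 -m handwheel '[1,0,0,0,0,1,0,0,0,0]' 25 >/dev/null; python3 d.py |head -1
```

```text
clk 15.6 pos [ 0.5715 -0.0996  0.1462] yawY 76.95 tilt [ 0.0001 -0.    ] F [-2.5 -0.  -3.5] M [ 0.22  0.23 -0.01] gap 0.0557 j [-18.  23.  -6.  61.  -0.  -5.]
[[287.55926121 239.05147225]]
clk 15.9 pos [ 0.5715 -0.0996  0.1462] yawY 76.95 tilt [ 0.0001 -0.    ] F [-0.6  0.8 -3.5] M [0.15 0.23 0.  ] gap 0.0551 j [-18.  23.  -6.  61.  -0.  -5.]
```

View pics/s4z.png

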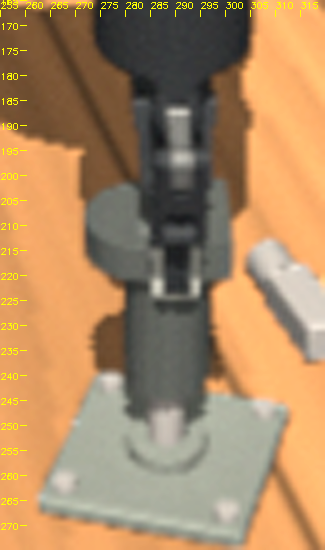

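The last sits over the post with its mouth at about row 244, and the net force is about zero after a hold of more than 1 s. Releasing.

```bash
python3 -m handwheel '[-1,0,0,0,0,-1,0,0,0,0,-1,0,0,0,0,-1,0,0,0,0,-1,0,0,0,0,-1,0,0,0,0]' >/dev/null; python3 d.py |head -1
python3 - <<'E'
from h import *
s=get_image("side");cv2.imwrite("pics/s5z.png",zoom(s,255,165,65,110,5,1.2))
E
```

```text
clk 16.65 pos [ 0.5716 -0.0996  0.1462] yawY 76.95 tilt [ 0. -0.] F [ 0.  -0.4  0.7] M [ 0.03 -0.04  0.  ] gap 0.0854 j [-18.  23.  -6.  61.  -0.  -5.]
```

View pics/s5z.png

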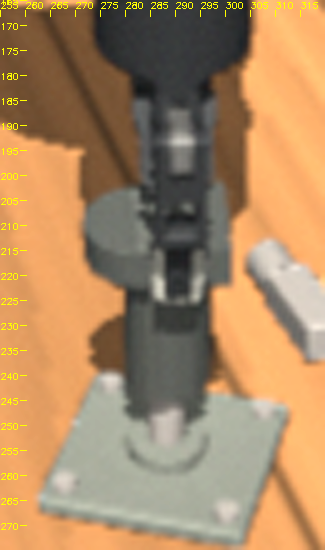

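The last did not move on release and the gripper is clear of it, with force about zero. Retreating straight up.

```bash
python3 -m handwheel '[-1,0,0,-10,0,-1,0,0,-20,0,-1,0,0,-25,0,-1,0,0,-25,0,-1,0,0,-20,0,-1,0,0,0,0]' >/dev/null; python3 -m handwheel '[-1,0,40,0,0,-1,0,40,0,0,-1,0,40,0,0,-1,0,40,0,0,-1,0,0,0,0,-1,0,0,0,0]' >/dev/null;python3 d.py |head -1
python3 - <<'E'
from h import *
s=get_image("side");t=get_image("top");cv2.imwrite("pics/s6.png",s);cv2.imwrite("pics/t6.png",t)
cv2.imwrite("pics/s6z.png",np.hstack([zoom(s,255,165,65,110,5,1.2),zoom(t,290,170,80,110,5,1.2)]))
# predicted mouth lower edge row and block top for mouth z
e=np.linspace(0,2*np.pi,60)
for z in(.056,.060,.064,.068,.072):
    q=proj("side",np.c_[.57+.022*np.cos(e),-.1+.022*np.sin(e),0*e+z]);print(z,q[:,1].max().round(2))
E
```

```text
clk 18.2 pos [0.6074 0.056  0.2457] yawY 76.96 tilt [-0.0008 -0.0002] F [ 0.   0.3 -0.1] M [-0.01 -0.   -0.03] gap 0.0853 j [-2. 24. 10. 77. -0. 11.]
0.056 246.92
0.06 245.7
0.064 244.47
0.068 243.24
0.072 242.0
```

View pics/s6z.png

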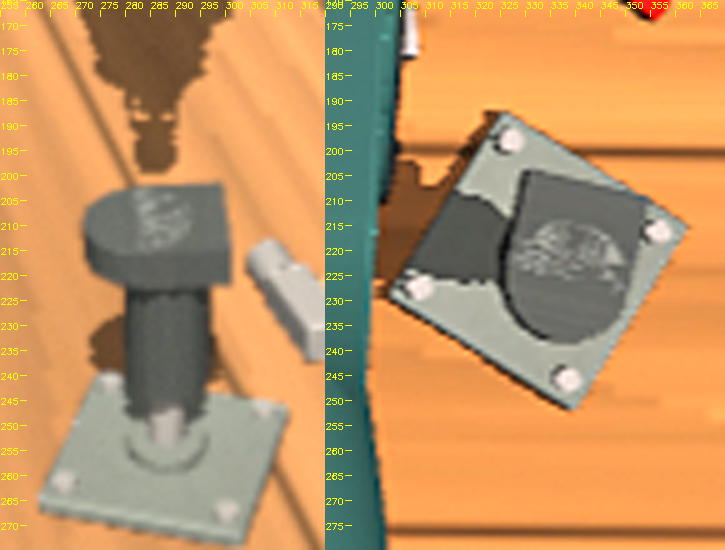

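View pics/s6.png

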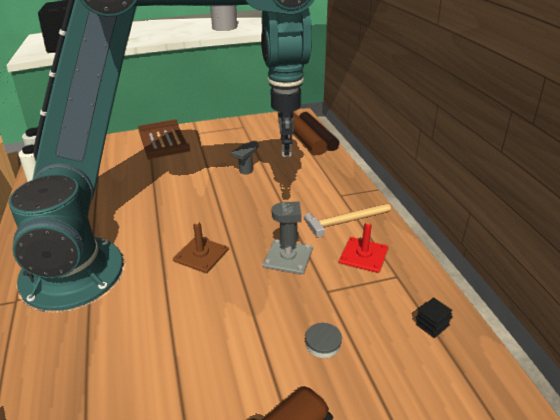

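```bash
python3 - <<'E'
import cv2,numpy as np
a=cv2.imread("pics/s4.png");b=cv2.imread("pics/s6.png")
for n,(x,y,w,h) in dict(block=(271,208,11,18),right=(297,212,7,14),tube=(279,240,14,10),plate=(262,255,50,22)).items():
    f=lambda i:i[y:y+h,x:x+w].astype(float).sum(2)
    best=min((np.abs(cv2.warpAffine(a.astype(np.float32).sum(2),np.float32([[1,0,0],[0,1,s]]),(560,420))[y:y+h,x:x+w]-f(b)).mean(),s) for s in np.arange(-3,3.1,.1)); print(n,best)
E
```

```text
block (np.float64(15.657039141414142), np.float64(1.400000000000004))
right (np.float64(18.57716836734694), np.float64(1.2000000000000037))
tube (np.float64(13.620089285714286), np.float64(0.20000000000000284))
plate (np.float64(14.668068181818182), np.float64(0.20000000000000284))
```

```bash
python3 - <<'E'
from h import *
a=cv2.imread("pics/s4.png");b=cv2.imread("pics/s6.png")
cv2.imwrite("pics/cmp.png",np.hstack([zoom(i,269,200,36,54,11,1.5) for i in(a,b)]))
E
```

```text
(no output)
```

View pics/cmp.png

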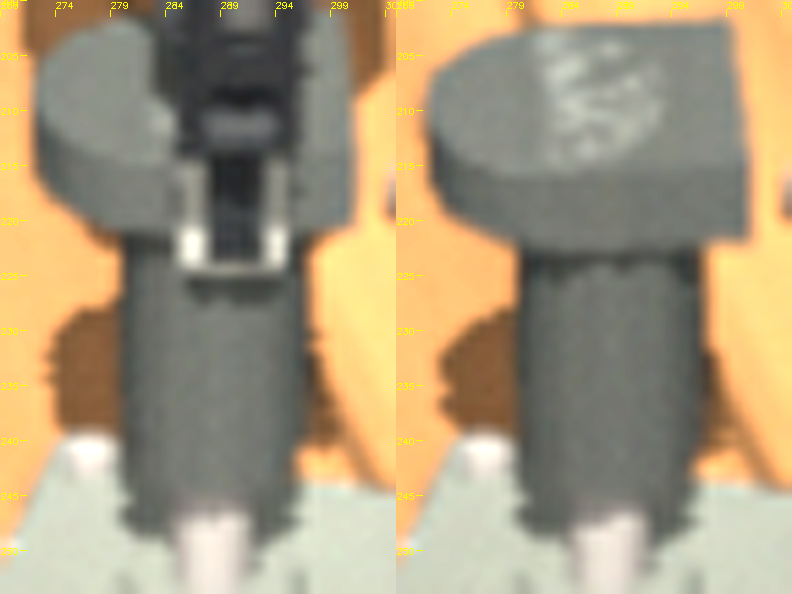

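```bash
python3 - <<'E'
from h import *
th=np.radians(-13.05);R=np.array([[np.cos(th),-np.sin(th)],[np.sin(th),np.cos(th)]])
def P(x,y,z,ax,m): return np.r_[R@[x,y]+ax,m+z]
for ax,m in(((.5705,-.1),.064),((.5705,-.1),.060),((.5705,-.104),.064)):
    print(ax,m,[proj("side",P(*k,ax,m)).round(1).tolist()[0] for k in((.03,.028,.1),(.03,-.028,.1),(.03,-.028,.078))], "top",[proj("top",P(*k,ax,m)).round(1).tolist()[0] for k in((.03,.028,.1),(.03,-.028,.1),(-.042,0,.1))])
t=cv2.imread("pics/t6.png");cv2.imwrite("pics/t6z.png",zoom(t,315,192,45,50,11,1.8))
E
```

```text
(0.5705, -0.1) 0.064 [[299.1, 200.3], [300.9, 213.2], [300.7, 220.6]] top [[329.5, 201.8], [354.2, 207.9], [334.3, 236.7]]
(0.5705, -0.1) 0.06 [[299.1, 201.6], [300.9, 214.5], [300.7, 221.9]] top [[329.3, 202.0], [354.0, 208.0], [334.1, 236.7]]
(0.5705, -0.104) 0.064 [[299.6, 201.1], [301.5, 214.1], [301.3, 221.5]] top [[331.3, 201.9], [356.0, 207.9], [336.1, 236.7]]
```

View pics/t6z.png

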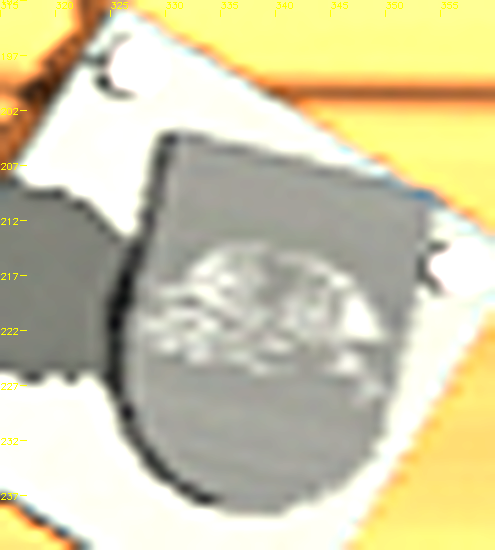

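```bash
python3 - <<'E'
from h import *
n=get_image("side");cv2.imwrite("pics/s7.png",n)
z4=cv2.imread("pics/s4z.png");z5=cv2.imread("pics/s5z.png");z6=cv2.imread("pics/s6z.png")[:, :325];z7=zoom(n,255,165,65,110,5,1.2)
o=np.hstack([cv2.resize(z[170:300,70:250],None,fx=2.2,fy=2.2) for z in(z4,z5)]);p=np.hstack([cv2.resize(z[170:300,70:250],None,fx=2.2,fy=2.2) for z in(z6,z7)])
o=np.vstack([o,p])
for y in (0,286): 
  for yy in (40,80,120,160,200,240): cv2.line(o,(0,y+yy),(792,y+yy),(0,255,0),1)
cv2.imwrite("pics/cmp2.png",o)
E
```

```text
(no output)
```

View pics/cmp2.png

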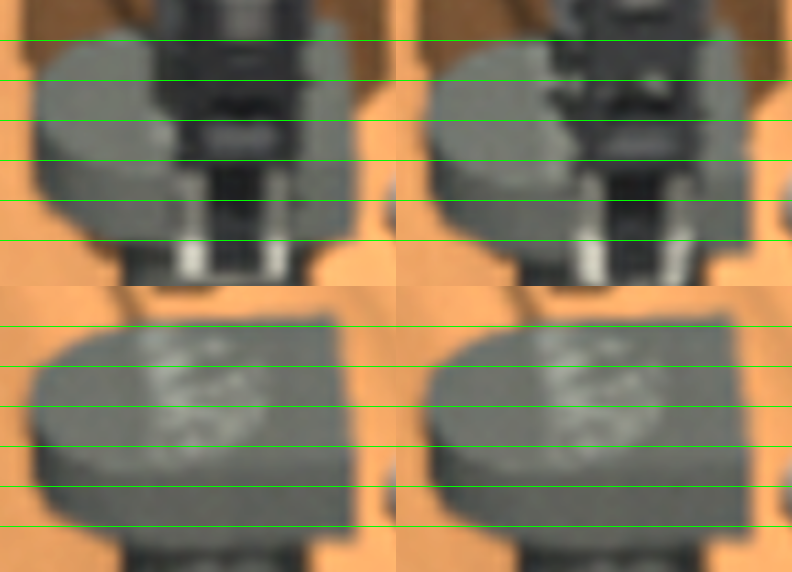

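```bash
cat > fit2.py <<'E'
from h import *
from scipy.optimize import minimize
from scipy.spatial.transform import Rotation as Ro
K=8;x0,y0,w,h=262,196,48,42
def mask(i):
    c=cv2.resize(i[y0:y0+h,x0:x0+w],None,fx=K,fy=K,interpolation=cv2.INTER_LINEAR).astype(int)
    return (c[...,2]-c[...,0])<0.36*c[...,2]
V=np.ones((h*K,w*K),bool)
V[:int((225-y0)*K),int((281-x0)*K):int((299-x0)*K)]=0      # gripper
V[:int((212-y0)*K),int((297-x0)*K):]&=True
V[int((236-y0)*K):]=0
V[:, int((304-x0)*K):]=0
V[:int((209-y0)*K)]=0  # gripper shadow/top
a=np.linspace(np.pi/2,3*np.pi/2,40)
D=np.r_[[[.03,.028],[-.014,.028]],np.c_[-.014+.028*np.cos(a),.028*np.sin(a)],[[-.014,-.028],[.03,-.028]]]
e=np.linspace(0,2*np.pi,60);Cc=.022*np.c_[np.cos(e),np.sin(e)]
def ren(x,y,m,tx,ty):
    o=np.zeros(V.shape,np.uint8);R=Ro.from_rotvec([tx,ty,0])*Ro.from_euler("z",-13.05,degrees=True);piv=np.array([x,y,.0955])
    for sh,z in((D,(.078,.1)),(Cc,(0,.078))):
        P=np.r_[np.c_[sh,0*sh[:,:1]+z[0]],np.c_[sh,0*sh[:,:1]+z[1]]]-[0,0,.0955-m]
        uv=(proj("side",R.apply(P)+piv)-[x0,y0]+.5)*K-.5
        cv2.fillConvexPoly(o,cv2.convexHull(np.round(uv*16).astype(np.int32)),1,shift=4)
    return o.astype(bool)
def fit(M,f,p0,d):
    c=lambda p:((ren(*f(p))^M)&V).sum()/K/K
    S=[p0]+[np.array(p0)+np.eye(len(p0))[i]*d[i] for i in range(len(p0))]
    r=minimize(c,p0,method="Nelder-Mead",options=dict(initial_simplex=S,maxiter=400));return r.x,r.fun
M4=mask(cv2.imread("pics/s4.png"));M6=mask(cv2.imread("pics/s6.png"));M7=mask(cv2.imread("pics/s7.png"))
p,c=fit(M4,lambda p:(p[0],p[1],.0637,0,0),[.571,-.1,],[.004,.004]);print("s4 xy",p,c);x,y=p
for n,M in(("s4",M4),("s6",M6),("s7",M7)):
    print(n,"z only",*fit(M,lambda p:(x,y,p[0],0,0),[.0625],[.003]))
    print(n,"tilt only",*fit(M,lambda p:(x,y,.0637,p[0],p[1]),[.01,-.01],[.03,.03]))
    print(n,"z+tilt",*fit(M,lambda p:(x,y,p[0],p[1],p[2]),[.0625,.0,-.0],[.003,.03,.03]))
E
python3 fit2.py
```

```text
s4 xy [ 0.57273218 -0.09552551] 21.234375
s4 z only [0.06269336] 20.703125
s4 tilt only [ 0.00675614 -0.00714705] 20.453125
s4 z+tilt [ 0.06282303 -0.00394527 -0.00393501] 20.515625
s6 z only [0.05926416] 22.9375
s6 tilt only [ 0.04509663 -0.033218  ] 22.171875
s6 z+tilt [ 0.06331071  0.04250229 -0.03238265] 22.21875
s7 z only [0.05959375] 23.265625
s7 tilt only [ 0.04564137 -0.03363731] 22.640625
s7 z+tilt [ 0.06330123  0.04240063 -0.03231561] 22.734375
```

The fit of the before and after pictures shows no drop on release: the mouth stays at z≈0.063, with the groove level with the balls. The last only leans about 3°, towards (-x,-y). That matches its off-centre block rocking about the ball axis within the bore clearance, and the top view agrees. Signing off.

```bash
python3 d.py|head -1; python3 -c "
import cv2,numpy as np
a=cv2.imread('pics/side0.png').astype(int);b=cv2.imread('pics/s7.png').astype(int)
for n,(x,y,w,h) in dict(tin=(300,318,50,45),red=(335,215,60,60),brown=(170,215,62,60),hammer=(302,200,95,40),plate=(262,255,55,20)).items(): print(n,np.abs(a-b)[y:y+h,x:x+w].mean().round(2))
from plant import sign_off; print(sign_off())"
```

```text
clk 18.35 pos [0.6075 0.0554 0.2461] yawY 76.88 tilt [-0.0001 -0.0001] F [-1.1  0.2  0. ] M [-0.01  0.04  0.01] gap 0.0855 j [-2. 24. 10. 77. -0. 11.]
tin 4.1
red 4.02
brown 4.11
hammer 4.57
plate 4.51
the job is handed in; nothing more can be done
None
```

I picked up the heel last, slid it down over the grey stand's post and let go with it sitting in the click. I signed off at about 18 s of the 51 s allowed.

- **Ride over the balls:** passing the balls at the mouth took about 12 N of push.
- **The click:** on the plain bore the push was about 3 to 4 N. It then dropped and pulled down by about 2.6 N as the balls entered the groove. I stopped where the force balanced, with the groove about 0.5 mm above ball height by my estimate. I held it still for about 1.5 s, then opened the gripper and backed away.
- **Final checks:** the wrist force is about zero and the robot is clear of everything. The tin, hammer and red and brown stands look unchanged in the pictures. I checked the toe last only by eye.
- **Lean after release:** the last image shows the block about 1 px lower than when held. Read as a straight drop, that would be about 3.4 mm. Fitted as a lean, the height stays the same (mouth at about 0.063 m) and the last leans about 3° about the ball axis. The top view supports the lean, but the side-view fit prefers it only slightly, so a small sag cannot be ruled out.

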